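# Open the strut-lid display case and lay the mallet in its cradle

### The job

Open the display case by lifting its glazed lid past the balance point, so that the struts hold it fully open by themselves. Then lay the wooden mallet in the empty cradle inside: head centred on the cork pad, handle between the two blue cheeks and pointing to the front of the case. Set it down rather than dropping it, leave the lid standing open, and do not disturb the duck or the other exhibits.

Things in the scene. Friction and masses are not known exactly. Their poses are not given: they have to be found in the camera images.
- case: Fixed open-topped wooden case, 220 (x) x 320 (y) x 70 mm high, walls 8 mm; grey lining 12 mm above the table. Origin under its centre, on the table; x points from the front (handle side, towards the robot) to the hinge side. Two bays, left and right: one holds the duck, the other the cradle, either way round. Slim dark gas struts run outside the left and right walls.
- lid (a joint): Angle of the brass-framed clear lid (220 x 320 x 20 mm, about 0.9 kg): 0 closed, 1.5 rad its stop, almost upright. Below the balance point (somewhere in 0.55 to 1.0 rad) it sinks shut by itself; above it the struts push it on to the stop within a few seconds and hold it. Lifting by the handle takes under 5 N plus damping of 0.45 Nm per rad/s.
- lid_handle (a point): Middle of the lid's dark steel bar: round, 10 mm thick, 120 mm long, parallel to the hinge, 45 mm out from the lid's front edge (40 mm free gap), on a post at each end. Closed, it is 80 mm above the table, nothing below it; it rides with the lid, 265 mm from the hinge line. It can be pinched from above (it turns between the fingers as the lid rises) or hooked from below.
- lid_hinge (a point): Middle of the lid's hinge line at the top of the case's far wall, 70 mm above the table; the line runs along the case's y axis. The closed handle lies 265 mm from it towards the front and 10 mm higher.
- cradle: Fixed in the empty bay, underside 12 mm above the table: white plate with a cork pad 70 x 80 mm, both 8 mm high, and two blue cheeks (14 x 10 mm, tops 38 mm above the origin), 34 mm clear between them, 105 mm from the origin along -x. Origin beneath the head's place; x points away from the case's front. The laid mallet's origin is 8 mm above it, axes alike.
- mallet: Loose wooden mallet, about 170 g, most of it in the head, lying flat on the table beside the case: dark head block 40 (x) x 58 (y) x 40 mm high, and a pale handle 20 x 20 mm, running from the head to 130 mm from the origin along -x. Origin under the centre of the head, on its underside; z up.
- mallet_grip (a point): Point on the mallet handle's axis close behind the head, 45 mm from the origin along -x and 20 mm above its underside: the handle (20 mm wide, sides parallel to x) is gripped here across, from above, 30 mm behind the centre of mass.
- duck: Bystander: little black duck on a pale wooden plinth 70 x 44 mm, 50 mm high, standing loose in the other bay of the case. Leave it alone.
- tin_mould: Bystander: aluminium cone-shaped mould, 96 mm wide, 55 mm high, on the table beyond the mallet.
- pebble_jar: Bystander: clear cylinder with pebbles, 68 mm wide, 150 mm high, left of the case.
- orange_bulb: Bystander: orange bulb with a thin spout, 72 mm wide, 110 mm high, left of the case.
- pestle: Bystander: upright wooden pestle, 56 mm wide, 148 mm high, beyond the case.
- amber_bottle: Bystander: amber bottle, 66 mm wide, 170 mm high, beyond the case on the right.
- candle_jar: Bystander: white jar with steel cap, 72 mm wide, 75 mm high, front right.
- brush: Bystander: brush lying on the table on the far right.
Things that resemble listed ones, but are neither listed nor needed, are in the scene too. What is shaped like the mallet but red or turquoise is not meant.

How it is judged:
By the outcome, as a careful person would: the job done as asked, in the order asked, and still so for the second after the job is handed in, with the robot touching nothing.
It also fails if it takes over 64 s, if anything falls off the work surface, if the arm or the gripper's body presses on something with over 40 N, if the wrist force passes 120 N, or if a joint passes its speed limit or range.

### The arm

A 6-joint arm with a two-finger parallel gripper is mounted at the origin on the work surface. World frame = base frame: x ahead of the robot, y to its left, z up, the work surface at z = 0. Lengths are in m, angles in degrees, forces in N, time in s.
With the tool pointing down it reaches from about 0.275 to 0.75 m from the base axis. Payload 10.2 kg.
Tool frame: the origin (TCP) lies at the very end of the fingers, on their centre line; the grasp point (between the pads) lies env.hold_point_z behind it (env.hold_point_z is the distance from the TCP to the grasp point, in m); z points along the fingers, y is the line along which they close (so a half turn about z gives the same grasp; the last joint's range is limited). The gripper opens to 85 mm and grips with 20 to 120 N. Pads are 22 mm wide; open, the fingers measure 114 mm over their backs; the gripper's body (76 mm by 85 mm) begins 54 mm behind the grasp point. The pads swing forward as they close: fully open they stand 13 mm farther back than shut.
Start: joints at [63.06, 17.928, 85.812, -0, 76.261, -12.8], TCP at [0.128, 0.509, 0.231] pointing down, gripper open.
Joint ranges: [-168.41, 168.41], [-55.51, 124.54], [10.69, 146.95], [-70.63, 250.63], [1, 178], [-165.06, 165.06]. Speed limits (degrees/s): [136.94, 136.94, 172.46, 180, 180, 180].

### API

Orientations are given as [roll, pitch, yaw] about the fixed x, y, z axes, in that order (R = Rz(yaw) Ry(pitch) Rx(roll)).
In Python, from station import telemetry, grab_frame, calibration, env gives the robot as it stands.
- The arm moves only by the tool jog_arm, never from a script. Its argument "rows" is one flat list of numbers, 7 for each row, row after row: the closure, from 0 (fully open) to 1 (shut), then the shift along the tool's x, y, z in cm, then the turn, a rotation vector about the tool's x, y, z in degrees. In form: [gripper, dx, dy, dz, rx, ry, rz, gripper, dx, dy, dz, rx, ry, rz, ...]. A call has 1 to 8 rows; each row is the pose to reach, as a shift and turn from the pose commanded when the call began, along the tool's axes at that moment; what a row does not reach only later rows make up. A row lasts 1/8 s, in which the tool goes at most 62.5 mm and 10.7 degrees, less where a joint would pass 70% of its speed; a pose out of reach is approached as far as the arm can. A call with a gripper value outside its range is refused whole. The fingers move at their own pace and stop on an object; the grip force is fixed at half the most. Time passes only in rows, so rows that repeat a pose let the fingers close. It gives the time, the measured TCP pose, the force, the opening and the grip force at its end, in the units of the state.
- telemetry.observe(): the state, without advancing time (a new reading comes with each control period).
- grab_frame(name): name is "scene" or "side" or "wrist"; returns the picture (400x640x3 uint8, red, green, blue); there is no depth.
- calibration(name): a dict with "fx", "fy", "cx", "cy" (pixels), "distortion" ([k1, k2, p1, p2, k3] as OpenCV has them; the pictures are not rectified), "rvec" (rotation vector, rad) and "tvec" (3), from world to camera coordinates, as OpenCV has them. Camera axes: x right, y down, z forward; pixel columns grow to the right and rows downward; lengths in m; the calibration is good to about 2 mm. A picture is of the moment at which its call begins: read the wrist's pose just before it. calibration takes no time and is no camera call; for the wrist camera it gives the pose at the moment of the call.
- env.finish_job(): hands the job in; it is judged then, once.
The state is a dict: "clock": time; "qpos": joint angles; "joint_vel": joint speeds; "effort": joint torques, N m; "eef_pos": TCP position; "tcp_rot": TCP orientation; "ft_force": force on the tool from outside, world axes, zero at the start; "wrist_torque": the same for the moment, N m; "grip_width": finger opening in m; "grip_force": force on a finger pad.
Only numpy, scipy, OpenCV 4.12 (cv2) and the standard library are available. Lean on these libraries where they do the work, as an engineer would, in place of code of your own. Each camera call takes 0.05 s, during which the arm holds its last target. There are 200 camera calls.

## Working session

There is one attempt and no reset: what is moved stays moved. The work goes in short steps, Python scripts to look and compute and a tool call to move; the robot and the scene stay as the last step left them, time stands still between calls to the robot, and variables do not carry over. Pictures are saved under pics/ and viewed, at most 10 in all, crops included, and the job is handed in when it is done.

Besides the shell and the picture viewer there is one more tool, called after ">>>" as name(argument=value, ...), one argument or row to a line, values as JSON. jog_arm: Moves the arm, as the interface text tells. Its arguments: {"type":"object","properties":{"rows":{"type":"array","items":{"type":"number"}}},"required":["rows"]}

```bash
ls; mkdir -p pics; python3 - <<'E'
from station import telemetry, grab_frame, calibration, env
import cv2
s=telemetry.observe(); print(s['clock'],s['eef_pos'],s['tcp_rot'],s['grip_width'],env.hold_point_z)
for n in ('scene','side'):
    cv2.imwrite(f'pics/{n}0.png',cv2.cvtColor(grab_frame(n),cv2.COLOR_RGB2BGR)); c=calibration(n); print(n,c)
E
```

```text
pics
0.0 [0.12814124 0.50884151 0.23072849] [-1.79925728e+02 -1.71273427e-02  1.65860576e+02] 0.0853916145256982 0.0187
scene {'fx': 425.37739206782044, 'fy': 425.37739206782044, 'cx': 320.5060771960024, 'cy': 205.8970749056629, 'distortion': array([-0.00643517,  0.        ,  0.        ,  0.        ,  0.        ]), 'rvec': array([ 2.27988407,  0.95397921, -0.37690586]), 'tvec': array([-0.32938601, -0.20585703,  1.52199489])}
side {'fx': 362.6393274793481, 'fy': 362.6393274793481, 'cx': 313.6326335244185, 'cy': 200.96441696122946, 'distortion': array([-0.0702447,  0.       ,  0.       ,  0.       ,  0.       ]), 'rvec': array([ 2.23420304, -0.53485743,  0.21863129]), 'tvec': array([-0.4610265 ,  0.20863796,  0.90434519])}
```

View pics/scene0.png

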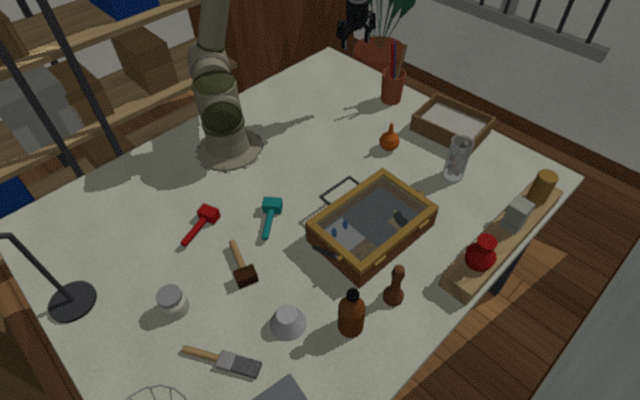

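View pics/side0.png

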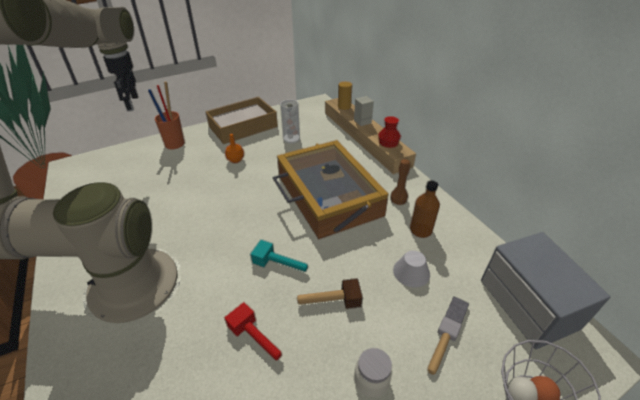

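The scene view shows the case at about (372,225), its handle at (340,188) and the brown mallet with its head at (245,275). In the side view the handle is at (283,190) and the mallet head at (351,293). I'll enlarge both to get pixel positions.

```bash
python3 - <<'E'
import cv2
a=cv2.imread('pics/scene0.png')[160:300,210:450]; cv2.imwrite('pics/sc.png',cv2.resize(a,None,fx=3.3333,fy=3.3333,interpolation=cv2.INTER_CUBIC))
a=cv2.imread('pics/side0.png')[130:320,250:410]; cv2.imwrite('pics/si.png',cv2.resize(a,None,fx=3,fy=3,interpolation=cv2.INTER_CUBIC))
E
```

```text
(no output)
```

View pics/sc.png

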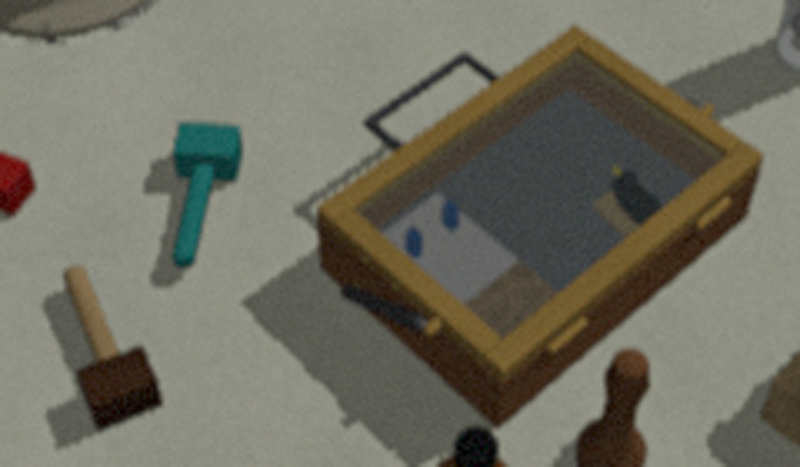

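View pics/si.png

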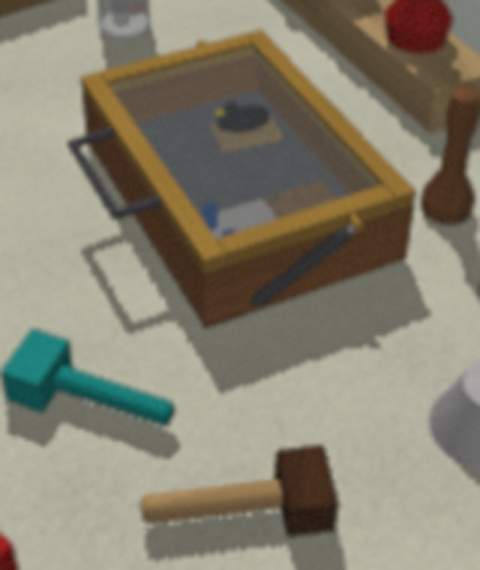

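Scene crop: the lid's top corners are at (320,208), (503,372), (762,155) and (576,27), the handle ends at (368,124) and (465,57), and the cradle is in the right bay. The side crop agrees: lid corners (85,77), (208,262), (412,190), (262,32), handle ends (73,143), (120,213). Next I'll fit the poses to these points.

```bash
cat > h.py <<'E'
import numpy as np, cv2
from scipy.optimize import least_squares
from scipy.spatial.transform import Rotation as R
from station import telemetry, grab_frame, calibration, env
def proj(c,P):
    K=np.array([[c['fx'],0,c['cx']],[0,c['fy'],c['cy']],[0,0,1]])
    return cv2.projectPoints(np.array(P,float).reshape(-1,1,3),c['rvec'],c['tvec'],K,c['distortion'])[0].reshape(-1,2)
def ray(c,uv,z):
    K=np.array([[c['fx'],0,c['cx']],[0,c['fy'],c['cy']],[0,0,1]])
    n=cv2.undistortPoints(np.array(uv,float).reshape(-1,1,2),K,c['distortion']).reshape(-1,2)
    M=cv2.Rodrigues(c['rvec'])[0]; o=-M.T@np.ravel(c['tvec']); d=np.c_[n,np.ones(len(n))]@M
    return o+d*((z-o[2])/d[:,2])[:,None]
def pl(p,L):
    c,s=np.cos(p[2]),np.sin(p[2]); L=np.array(L,float)
    return np.c_[p[0]+c*L[:,0]-s*L[:,1],p[1]+s*L[:,0]+c*L[:,1],L[:,2]]
def fit(p0,obs):  # obs: list of (calib, local pts, pixels)
    f=lambda p:np.concatenate([(proj(c,pl(p,L))-uv).ravel() for c,L,uv in obs])
    r=least_squares(f,p0,loss='soft_l1'); return r.x,r.fun.reshape(-1,2)
E
python3 - <<'E'
from h import *
A,B=calibration('scene'),calibration('side')
a=lambda q:np.array(q)/3.3333+[210,160]-.35
b=lambda q:np.array(q)/3+[250,130]-.33
lid=[(-.11,-.16,.09),(.11,-.16,.09),(.11,.16,.09),(-.11,.16,.09),(-.155,-.06,.08),(-.155,.06,.08)]
pa=a([(320,208),(503,372),(762,155),(576,27),(368,124),(465,57)])
pb=b([(208,262),(412,190),(262,32),(85,77),(120,213),(73,143)])
print(ray(A,pa,.09).round(3)); print(ray(B,pb,.09).round(3))
g=ray(A,pa,.09)[:4].mean(0)
p,e=fit([g[0],g[1],0.4],[(A,lid,pa),(B,lid,pb)]); print('case',p[:2],np.degrees(p[2]),e.round(1).tolist())
print('handle,hinge,cheekmid',pl(p,[(-.155,0,.08),(.11,0,.07)]))
# pad corner obs under glass later; mallet
m=[(-.13,0,.02),(-.02,0,.03)]
print('mallet handle end/junction, A',ray(A,a([(77,272),(107,358)]),.03).round(3),'B',ray(B,b([(150,500),(278,490)]),.03).round(3))
print('head top B',ray(B,b([(277,457),(325,447)]),.04).round(3),'A',ray(A,a([(78,376),(144,348)]),.04).round(3))
# cradle features (scene): pad top z .02
print('pad/plate',ray(A,a([(440,195),(515,258),(412,228),(450,200)]),np.array([.02,.02,.05,.05])).round(3))
c=calibration('wrist'); print(c['rvec'],c['tvec']); s=telemetry.observe()
M=cv2.Rodrigues(c['rvec'])[0]; o=-M.T@c['tvec']; T=R.from_euler('xyz',s['tcp_rot'],degrees=True)
print('cam in tool',T.inv().apply(o-s['eef_pos']), T.inv().apply(M[2]))
E
```

```text
[[ 0.497 -0.079  0.09 ]
 [ 0.712 -0.089  0.09 ]
 [ 0.722  0.227  0.09 ]
 [ 0.509  0.235  0.09 ]
 [ 0.458  0.015  0.09 ]
 [ 0.462  0.134  0.09 ]]
[[ 0.489 -0.086  0.09 ]
 [ 0.703 -0.088  0.09 ]
 [ 0.715  0.221  0.09 ]
 [ 0.503  0.231  0.09 ]
 [ 0.448  0.009  0.09 ]
 [ 0.449  0.128  0.09 ]]
case [0.60769717 0.07413594] -2.127093128110064 [[-2.0, -0.5], [-0.3, 0.3], [0.9, -0.2], [-0.5, -1.3], [-0.5, -0.0], [-0.5, 0.2], [-0.0, -1.4], [3.0, -0.6], [0.8, -1.9], [-0.8, -1.2], [-0.4, 0.0], [0.8, -0.2]]
handle,hinge,cheekmid [[0.45280397 0.07988896 0.08      ]
 [0.71762137 0.07005315 0.07      ]]
mallet handle end/junction, A [[ 0.364 -0.244  0.03 ]
 [ 0.451 -0.278  0.03 ]] B [[ 0.357 -0.246  0.03 ]
 [ 0.449 -0.283  0.03 ]]
head top B [[ 0.46  -0.262  0.04 ]
 [ 0.499 -0.271  0.04 ]] A [[ 0.455 -0.308  0.04 ]
 [ 0.471 -0.254  0.04 ]]
pad/plate [[ 0.52   0.043  0.02 ]
 [ 0.615  0.039  0.02 ]
 [ 0.545 -0.018  0.05 ]
 [ 0.546  0.028  0.05 ]]
[-2.28001009 -1.77529605 -0.26763631] [-0.52319254 -0.0388068   0.38076297]
cam in tool [ 0.07564267 -0.00078906 -0.14303208] [-0.29786839 -0.00151717  0.95460574]
```

The case sits at (0.608, 0.074), yaw -2.1°, with the handle at (0.453, 0.080, 0.080). Both views fit. The mallet head is near (0.48, -0.29), yaw about -21°. I'll move above the handle first.

```bash
cat >> h.py <<'E'
def go(pos,psi,tilt=0,axis='x'):
    "shift (cm) and turn (deg) in present tool axes to TCP pos, yaw psi, tilted by tilt deg about tool axis"
    s=telemetry.observe(); T=R.from_euler('xyz',s['tcp_rot'],degrees=True)
    G=R.from_euler('xyz',[180,0,psi],degrees=True)*R.from_euler(axis,tilt,degrees=True)
    print('go',(T.inv().apply(np.array(pos)-s['eef_pos'])*100).round(2),(T.inv()*G).as_rotvec(degrees=True).round(1))
def st():
    s=telemetry.observe(); print({k:np.round(s[k],4).tolist() for k in('clock','qpos','eef_pos','tcp_rot','ft_force','grip_width','grip_force')})
E
python3 -c "
from h import *
go([.453,.08,.2],87.9)"
```

```text
go [-41.98 -33.65   3.11] [-0.1  0.  78. ]
```

>>> jog_arm(
  rows=[0.5, -5, -4, 0, 0, 0, 5, 0.5, -42, -33.6, 3.1, 0, 0, 78, 0.5, -42, -33.6, 3.1, 0, 0, 78, 0.5, -42, -33.6, 3.1, 0, 0, 78, 0.5, -42, -33.6, 3.1, 0, 0, 78, 0.5, -42, -33.6, 3.1, 0, 0, 78, 0.5, -42, -33.6, 3.1, 0, 0, 78, 0.5, -42, -33.6, 3.1, 0, 0, 78],
)

```text
clock: 1.1
eef_pos: [0.4309, 0.1097, 0.2027]
tcp_rot: [180.0, -0.0, 87.5]
ft_force: [0.3, 0.8, 0.0]
grip_width: 0.0427
grip_force: 0.0
```

```bash
python3 - <<'E'
from h import *
go([.453,.08,.2],87.9)
c=calibration('wrist'); f=grab_frame('wrist'); np.save('w1.npy',np.r_[c['rvec'].ravel(),c['tvec'].ravel()])
cv2.imwrite('pics/w1.png',cv2.cvtColor(f,cv2.COLOR_RGB2BGR)); print(c['fx'],c['cx'],c['cy'])
p=[.6077,.0741,np.radians(-2.13)]
print(proj(c,pl(p,[(-.155,0,.08),(-.155,-.06,.08),(-.155,.06,.08),(-.11,-.16,.09),(-.11,0,.09)])).round(0).tolist())
E
```

```text
go [-2.87  2.34  0.27] [ 0.  -0.  -0.4]
337.3226254419867 319.4128558509517 202.95967589155165
[[347.0, 226.0], [346.0, 288.0], [348.0, 156.0], [390.0, 382.0], [403.0, 230.0]]
```

View pics/w1.png

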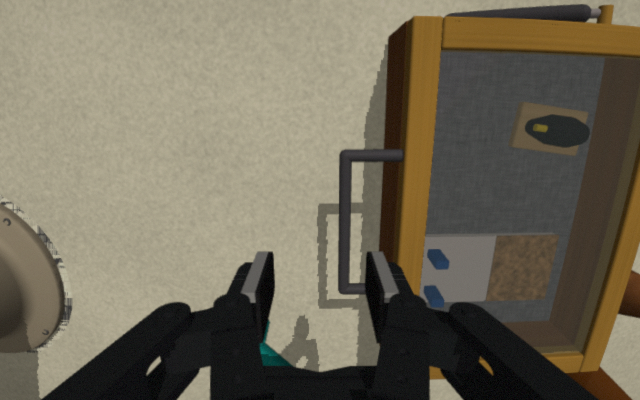

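The handle bar is at column 346, rows 155–290, which matches the prediction (346–348, 156–288). Inside, the cork pad shows at columns 491–558, rows 234–302. Next I descend on the bar and pinch it.

>>> jog_arm(
  rows=[0.5, -2.9, 2.3, 0.3, 0, 0, -0.4, 0.5, -2.9, 2.3, 4, 0, 0, -0.4, 0.5, -2.9, 2.3, 9, 0, 0, -0.4, 0.5, -2.9, 2.3, 12.5, 0, 0, -0.4, 0.5, -2.9, 2.3, 14.2, 0, 0, -0.4, 0.5, -2.9, 2.3, 14.2, 0, 0, -0.4, 0.9, -2.9, 2.3, 14.2, 0, 0, -0.4, 0.9, -2.9, 2.3, 14.2, 0, 0, -0.4],
)

```text
clock: 2.15
eef_pos: [0.4503, 0.0818, 0.0611]
tcp_rot: [-179.8, 0.0, 88.3]
ft_force: [2.5, -2.2, 3.3]
grip_width: 0.0088
grip_force: 18.5
```

```bash
python3 - <<'E'
from h import *
st()
c=calibration('wrist'); v=np.load('w1.npy'); c['rvec'],c['tvec']=v[:3],v[3:]
print('pad corners',ray(c,[(495,234),(558,234),(554,300),(491,302)],.02).round(4).tolist())
# arc waypoints: lid th deg, tool tilt; commanded from actual TCP
s=telemetry.observe(); T=R.from_euler('xyz',s['tcp_rot'],degrees=True)
H=np.array([.7176,.0701,.07]); u=np.array([np.cos(np.radians(-2.13)),np.sin(np.radians(-2.13)),0]); r=np.hypot(.265,.01); a0=np.arctan2(.01,.265)
hp=lambda th:H-u*r*np.cos(a0+th)+np.array([0,0,r*np.sin(a0+th)])
g=lambda th,ti:(T*R.from_euler('x',ti,degrees=True)).apply([0,0,-.0187])
for th in range(6,97,6):
    ti=0
    print(th,(T.inv().apply(hp(np.radians(th))-hp(0))*100).round(2))
print(T.as_matrix().round(2).tolist())
E
```

```text
{'clock': 2.15, 'qpos': [-4.4079, 22.653, 108.2888, -0.0248, 49.2877, -2.6779], 'eef_pos': [0.4503, 0.0818, 0.0611], 'tcp_rot': [-179.7698, 0.008, 88.2863], 'ft_force': [2.5211, -2.2081, 3.2904], 'grip_width': 0.0088, 'grip_force': 18.502}
pad corners [[0.6146, 0.0401, 0.02], [0.686, 0.0364, 0.02], [0.6971, -0.0473, 0.02], [0.6206, -0.0444, 0.02]]
6 [-0.    0.24 -2.77]
12 [-0.01  0.76 -5.49]
18 [-0.01  1.57 -8.15]
24 [ -0.02   2.65 -10.7 ]
30 [ -0.03   4.   -13.13]
36 [ -0.04   5.59 -15.41]
42 [ -0.06   7.41 -17.5 ]
48 [ -0.07   9.43 -19.4 ]
54 [ -0.09  11.65 -21.07]
60 [ -0.11  14.03 -22.51]
66 [ -0.12  16.54 -23.68]
72 [ -0.14  19.16 -24.59]
78 [ -0.16  21.87 -25.22]
84 [ -0.18  24.62 -25.56]
90 [ -0.2   27.4  -25.61]
96 [ -0.22  30.16 -25.37]
[[0.03, 1.0, -0.0], [1.0, -0.03, -0.0], [-0.0, -0.0, -1.0]]
```

>>> jog_arm(
  rows=[0.9, 0, 0, -0.7, 0, 0, 0, 0.9, 0, 0.2, -2.8, 0, 0, 0, 0.9, 0, 0.8, -5.5, 0, 0, 0, 0.9, 0, 1.6, -8.2, 0, 0, 0, 0.9, 0, 2.7, -10.7, 0, 0, 0, 0.9, 0, 4, -13.1, 0, 0, 0, 0.9, 0, 5.6, -15.4, 0, 0, 0, 0.9, 0, 6.4, -16.4, 0, 0, 0],
)

```text
clock: 3.15
eef_pos: [0.5144, 0.0795, 0.2277]
tcp_rot: [-179.8, 0.1, 88.3]
ft_force: [-17.2, -3.7, 10.9]
grip_width: 0.009
grip_force: 22.9
```

```bash
python3 -c "
from h import *
st()"
```

```text
{'clock': 3.15, 'qpos': [-4.0791, 17.6256, 86.7709, -0.084, 75.769, -2.3387], 'eef_pos': [0.5144, 0.0795, 0.2277], 'tcp_rot': [-179.8312, 0.0746, 88.2805], 'ft_force': [-17.2399, -3.6514, 10.9395], 'grip_width': 0.009, 'grip_force': 22.8853}
```

>>> jog_arm(
  rows=[0.9, 0, 0.5, -0.8, 0, 0, 0, 0.9, 0, 1.9, -2.2, 0, 0, 0, 0.9, 0, 4, -4, 0, 0, 0, 0.9, 0, 6.3, -5.6, 0, 0, 0, 0.9, 0, 8.8, -6.9, 0, 0, 0, 0.9, 0, 11.4, -7.9, 0, 0, 0, 0.9, 0, 12.7, -8.4, 0, 0, 0, 0.9, 0, 12.7, -8.4, 0, 0, 0],
)

```text
clock: 4.15
eef_pos: [0.6437, 0.0753, 0.3105]
tcp_rot: [179.8, 0.1, 88.2]
ft_force: [-0.1, -2.3, 4.1]
grip_width: 0.0088
grip_force: 22.1
```

```bash
python3 -c "
from h import *
st()"
```

```text
{'clock': 4.15, 'qpos': [-3.6486, 32.71, 52.3681, -0.0499, 94.6942, -1.8707], 'eef_pos': [0.6437, 0.0753, 0.3105], 'tcp_rot': [179.7741, 0.0571, 88.2178], 'ft_force': [-0.1458, -2.2975, 4.0503], 'grip_width': 0.0088, 'grip_force': 22.1196}
```

>>> jog_arm(
  rows=[0.1, 0, 0, 0, 0, 0, 0, 0.1, 0, 0, 0, 0, 0, 0, 0.1, 0, 0, -1.5, 0, 0, 0, 0.1, 0, 0, -5, 0, 0, 0, 0.1, 0, -1, -6.5, 0, 0, 0, 0.1, 0, -5, -6.5, 0, 0, 0, 0.1, 0, -11, -6.5, 0, 0, 0, 0.1, 0, -17, -6.5, 0, 0, 0],
)

```text
clock: 5.15
eef_pos: [0.47, 0.0814, 0.3729]
tcp_rot: [-180.0, -0.0, 88.3]
ft_force: [0.0, 0.8, 1.6]
grip_width: 0.0774
grip_force: 0.0
```

```bash
python3 - <<'E'
from h import *
st()
c=calibration('wrist'); f=grab_frame('wrist'); np.save('w2.npy',np.r_[c['rvec'].ravel(),c['tvec'].ravel()])
g=grab_frame('scene'); st()
cv2.imwrite('pics/w2.png',cv2.cvtColor(np.hstack([cv2.resize(f,(400,250)),cv2.resize(g,(400,250))]),cv2.COLOR_RGB2BGR))
go([.43,-.265,.25],159)
E
```

```text
{'clock': 5.15, 'qpos': [-4.2952, 8.3123, 77.1441, 0.0096, 94.5885, -2.5692], 'eef_pos': [0.47, 0.0814, 0.3729], 'tcp_rot': [-179.9556, -0.0116, 88.2748], 'ft_force': [0.0234, 0.7749, 1.551], 'grip_width': 0.0774, 'grip_force': 0.0}
{'clock': 5.25, 'qpos': [-4.2381, 7.9816, 77.4049, 0.0106, 94.7001, -2.5658], 'eef_pos': [0.4672, 0.082, 0.3737], 'tcp_rot': [-179.9141, -0.0144, 88.3286], 'ft_force': [-0.757, 0.1363, 0.9206], 'grip_width': 0.077, 'grip_force': 0.0}
go [-34.8   -2.69  12.37] [ -0.1  -0.1 -70.7]
```

View pics/w2.png

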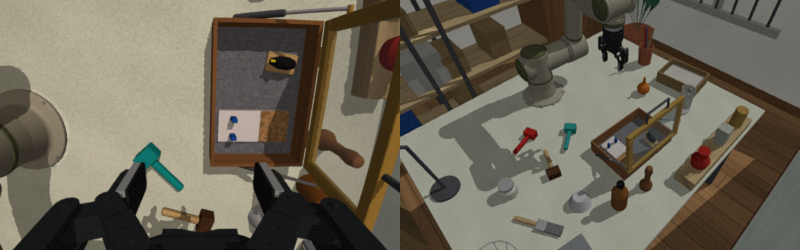

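The lid stands open. The cradle is clearly visible in the wrist view, with the cheeks near (372,192) and (372,220) at full resolution. Now I move above the mallet.

>>> jog_arm(
  rows=[0.2, -5, 0, 1, 0, 0, -8, 0.2, -35, -2.7, 12.4, 0, 0, -71, 0.2, -35, -2.7, 12.4, 0, 0, -71, 0.2, -35, -2.7, 12.4, 0, 0, -71, 0.2, -35, -2.7, 12.4, 0, 0, -71, 0.2, -35, -2.7, 12.4, 0, 0, -71, 0.2, -35, -2.7, 12.4, 0, 0, -71, 0.2, -35, -2.7, 12.4, 0, 0, -71],
)

```text
clock: 6.25
eef_pos: [0.4341, -0.2697, 0.2477]
tcp_rot: [179.9, -0.2, 159.3]
ft_force: [-0.5, 0.2, 0.1]
grip_width: 0.0683
grip_force: 0.0
```

```bash
python3 - <<'E'
from h import *
st()
c=calibration('wrist'); f=grab_frame('wrist'); np.save('w3.npy',np.r_[c['rvec'].ravel(),c['tvec'].ravel()])
cv2.imwrite('pics/w3.png',cv2.cvtColor(f,cv2.COLOR_RGB2BGR)); st()
E
```

```text
{'clock': 6.25, 'qpos': [-44.9982, 15.5719, 86.472, -0.0099, 78.1366, -114.2757], 'eef_pos': [0.4341, -0.2697, 0.2477], 'tcp_rot': [179.9346, -0.1685, 159.2796], 'ft_force': [-0.4937, 0.2394, 0.1073], 'grip_width': 0.0683, 'grip_force': 0.0}
{'clock': 6.3, 'qpos': [-44.8912, 15.4887, 86.4624, 0.005, 78.1653, -114.3352], 'eef_pos': [0.4345, -0.2687, 0.2485], 'tcp_rot': [179.9476, -0.104, 159.443], 'ft_force': [-0.1842, 0.3246, 0.892], 'grip_width': 0.068, 'grip_force': 0.0}
```

View pics/w3.png

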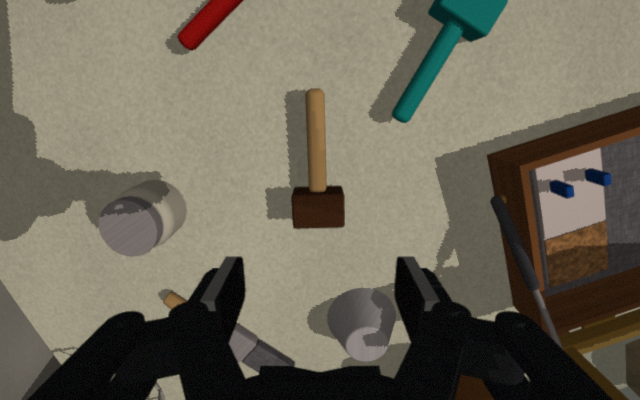

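The mallet handle runs from (316,89) to (319,191). The head spans columns 293–344, rows 187–228. I'll fit the mallet pose, and the cradle from the blue cheeks and the white/cork edge.

```bash
cat >> h.py <<'E'
def saved(n):
    c=calibration('wrist'); v=np.load(n+'.npy'); c['rvec'],c['tvec']=v[:3],v[3:]; return c,cv2.imread(f'pics/{n}.png')
def blobs(f,lo,hi,mn=25):
    m=cv2.inRange(cv2.cvtColor(f,cv2.COLOR_BGR2HSV),lo,hi); n,_,s,ce=cv2.connectedComponentsWithStats(m)
    return [(s[i].tolist(),ce[i].round(1).tolist()) for i in range(1,n) if s[i][4]>mn],m
E
python3 - <<'E'
from h import *
c,f=saved('w3')
L=[(-.13,0,.03),(-.02,.029,0),(-.02,-.029,0),(.02,.029,.04),(.02,-.029,.04),(-.06,.01,.022),(-.06,-.01,.022)]
uv=[(316,89),(343.5,186),(293,187),(344.5,228),(293,227.5)]
# handle edges at row 150 -> local x free; use only first five
p,e=fit([.48,-.285,-.37],[(c,L[:5],np.array(uv))]); print('mallet',p[:2].round(4),np.degrees(p[2]).round(2),e.round(1).tolist())
hsv=cv2.cvtColor(f,cv2.COLOR_BGR2HSV)
for r in (110,130,150,170):
    m=np.where((hsv[r,300:335,2]>110)&(hsv[r,300:335,1]>80))[0]+300; print(r,m.min(),m.max(),end=' ; ')
print()
print('axis pred',proj(c,pl(p,[(-.12,0,.03),(-.04,0,.03)])).round(1).tolist())
for n in('w1','w3'):
    c,f=saved(n); b,m=blobs(f,(100,120,60),(130,255,255)); print(n,b)
    for s,ce in b: print(ray(c,[ce],.045).round(4).tolist(),end=' ')
    print()
q=[.655,-.004,np.radians(-2.1)]
for n in('w1','w3'):
    c,f=saved(n); print(n,proj(c,pl(q,[(-.105,.022,.05),(-.105,-.022,.05),(-.035,.04,.02),(-.035,-.04,.02),(.035,.04,.02),(.035,-.04,.02)])).round(0).tolist())
E
```

```text
mallet [ 0.4746 -0.2873] -19.75 [[0.0, -0.4], [-1.0, -0.7], [0.9, -0.8], [0.2, 0.9], [-0.2, 2.3]]
110 311 324 ; 130 311 324 ; 150 312 325 ; 170 312 325 ; 
axis pred [[316.2, 98.7], [317.7, 174.8]]
w1 [([429, 250, 19, 19, 215], [438.3, 259.0]), ([425, 287, 19, 20, 221], [434.3, 297.0])]
[[0.5458, 0.027, 0.045]] [[0.5448, -0.0168, 0.045]] 
w3 [([603, 173, 8, 13, 83], [606.8, 179.0]), ([566, 186, 8, 12, 75], [569.3, 191.3])]
[[0.5505, 0.0258, 0.045]] [[0.5488, -0.019, 0.045]] 
w1 [[445.0, 266.0], [440.0, 304.0], [501.0, 236.0], [489.0, 301.0], [562.0, 235.0], [547.0, 299.0]]
w3 [[607.0, 182.0], [570.0, 194.0], [605.0, 224.0], [545.0, 243.0], [608.0, 271.0], [550.0, 290.0]]
```

```bash
python3 -c "
from h import *
go([.4323,-.2726,.006],160.3)"
```

```text
go [ 0.03 -0.47 24.25] [ 0.1 -0.1 -0.9]
```

>>> jog_arm(
  rows=[0.2, 0, -0.5, 3, 0, 0, -0.9, 0.3, 0, -0.5, 8, 0, 0, -0.9, 0.3, 0, -0.5, 13, 0, 0, -0.9, 0.3, 0, -0.5, 18, 0, 0, -0.9, 0.3, 0, -0.5, 21.5, 0, 0, -0.9, 0.3, 0, -0.5, 23.5, 0, 0, -0.9, 0.3, 0, -0.5, 24.2, 0, 0, -0.9, 0.3, 0, -0.5, 24.2, 0, 0, -0.9],
)

```text
clock: 7.3
eef_pos: [0.4337, -0.2725, 0.0081]
tcp_rot: [-180.0, 0.0, 160.1]
ft_force: [-0.6, -0.8, 0.8]
grip_width: 0.0597
grip_force: 0.0
```

>>> jog_arm(
  rows=[0.9, 0, 0, 0, 0, 0, 0, 0.9, 0, 0, 0, 0, 0, 0, 0.9, 0, 0, 0, 0, 0, 0, 0.9, 0, 0, 0, 0, 0, 0],
)

```text
clock: 7.8
eef_pos: [0.4338, -0.2728, 0.0086]
tcp_rot: [-180.0, 0.1, 160.2]
ft_force: [-0.9, 1.5, 6.4]
grip_width: 0.0188
grip_force: 60.3
```

```bash
python3 -c "
from h import *
st(); go([.5,-.1,.25],177.9)"
```

```text
{'clock': 7.8, 'qpos': [-45.2843, 33.2106, 100.8757, 0.0083, 45.8417, -115.4418], 'eef_pos': [0.4338, -0.2728, 0.0086], 'tcp_rot': [-179.9744, 0.0676, 160.1518], 'ft_force': [-0.8811, 1.5006, 6.4036], 'grip_width': 0.0188, 'grip_force': 60.3037}
go [ -0.39  18.49 -24.14] [ -0.    0.1 -17.7]
```

>>> jog_arm(
  rows=[0.9, 0, 0, -1, 0, 0, 0, 0.9, 0, 0, -4, 0, 0, 0, 0.9, 0, 0, -9, 0, 0, 0, 0.9, 0, 0, -15, 0, 0, 0, 0.9, 0, 2, -20, 0, 0, -4, 0.9, 0, 7, -24, 0, 0, -10, 0.9, -0.4, 12, -24.1, 0, 0, -17.7, 0.9, -0.4, 12, -24.1, 0, 0, -17.7],
)

```text
clock: 8.8
eef_pos: [0.4786, -0.1584, 0.2498]
tcp_rot: [-180.0, 0.1, 178.2]
ft_force: [0.4, 0.2, -1.3]
grip_width: 0.0189
grip_force: 59.4
```

```bash
python3 - <<'E'
from h import *
st()
s=telemetry.observe(); T=R.from_euler('xyz',s['tcp_rot'],degrees=True); c=calibration('wrist')
M=cv2.Rodrigues(c['rvec'])[0]; o=-M.T@np.ravel(c['tvec'])
q=[.655,-.004,np.radians(-2.1)]; P=pl(q,[(-.105,.022,.05),(-.105,-.022,.05),(-.035,.04,.02),(-.035,-.04,.02),(.035,.04,.02),(.035,-.04,.02)])
mal=np.array([[-x-.0433,y,.0086-z] for x in(-.02,.02) for y in(-.029,.029) for z in(0,.04)])
print('head',proj(c,s['eef_pos']+T.apply(mal)).round(0).tolist())
for t in([.5,-.05,.25],[.48,-.08,.25],[.5,-.1,.25],[.55,-.1,.25]):
    print(t,proj(c,P-np.array(t)+s['eef_pos']).round(0).tolist()); go(t,177.9)
E
```

```text
{'clock': 8.8, 'qpos': [-31.6642, 14.4668, 87.5853, 0.0247, 77.883, -119.8271], 'eef_pos': [0.4786, -0.1584, 0.2498], 'tcp_rot': [-179.9887, 0.0684, 178.1577], 'ft_force': [0.4019, 0.2049, -1.2907], 'grip_width': 0.0189, 'grip_force': 59.4298}
head [[266.0, 298.0], [251.0, 353.0], [377.0, 298.0], [393.0, 353.0], [270.0, 359.0], [258.0, 423.0], [373.0, 359.0], [386.0, 423.0]]
[0.5, -0.05, 0.25] [[389.0, 218.0], [348.0, 218.0], [395.0, 263.0], [330.0, 263.0], [390.0, 311.0], [329.0, 311.0]]
go [-1.79 10.91 -0.02] [-0.   0.1  0.3]
[0.48, -0.08, 0.25] [[415.0, 234.0], [375.0, 234.0], [418.0, 277.0], [354.0, 277.0], [412.0, 323.0], [352.0, 324.0]]
go [ 0.11  7.84 -0.02] [-0.   0.1  0.3]
[0.5, -0.1, 0.25] [[434.0, 217.0], [394.0, 216.0], [435.0, 262.0], [370.0, 262.0], [429.0, 310.0], [368.0, 310.0]]
go [-1.95  5.91 -0.01] [-0.   0.1  0.3]
[0.55, -0.1, 0.25] [[437.0, 171.0], [396.0, 171.0], [438.0, 224.0], [371.0, 224.0], [431.0, 276.0], [368.0, 276.0]]
go [-6.95  6.07 -0.01] [-0.   0.1  0.3]
```

>>> jog_arm(
  rows=[0.9, -1, 1.5, 0, 0, 0, 0, 0.9, -4, 6, -1, 0, 0, 0, 0.9, -7, 10, -2, 0, 0, 0.3, 0.9, -7.8, 10.9, -2, 0, 0, 0.3, 0.9, -7.8, 10.9, -2, 0, 0, 0.3, 0.9, -7.8, 10.9, -2, 0, 0, 0.3],
)

```text
clock: 9.55
eef_pos: [0.5595, -0.0561, 0.2685]
tcp_rot: [-180.0, -0.1, 177.5]
ft_force: [0.5, -0.2, -1.4]
grip_width: 0.0188
grip_force: 59.5
```

```bash
python3 - <<'E'
from h import *
st()
c=calibration('wrist'); f=grab_frame('wrist'); np.save('w4.npy',np.r_[c['rvec'].ravel(),c['tvec'].ravel()])
f=cv2.cvtColor(f,cv2.COLOR_RGB2BGR); cv2.imwrite('pics/w4.png',f)
cv2.imwrite('pics/w4c.png',cv2.resize(f[140:340,240:480],(720,600),interpolation=cv2.INTER_CUBIC))
print(blobs(f,(100,90,30),(130,255,255))[0])
q=[.655,-.004,np.radians(-2.1)]
print(proj(c,pl(q,[(-.105,.022,.05),(-.105,-.022,.05),(-.035,.04,.02),(-.035,-.04,.02),(.035,.04,.02),(.035,-.04,.02)])).round(0).tolist())
E
```

```text
{'clock': 9.55, 'qpos': [-17.6565, 21.4286, 75.4158, -0.016, 83.2102, -105.1158], 'eef_pos': [0.5595, -0.0561, 0.2685], 'tcp_rot': [-179.9989, -0.0569, 177.4612], 'ft_force': [0.4835, -0.2123, -1.4351], 'grip_width': 0.0188, 'grip_force': 59.4651}
[([347, 149, 10, 15, 127], [351.5, 156.4]), ([385, 149, 12, 15, 152], [390.6, 156.0])]
[[392.0, 160.0], [352.0, 160.0], [399.0, 212.0], [334.0, 213.0], [395.0, 263.0], [333.0, 264.0]]
```

View pics/w4c.png

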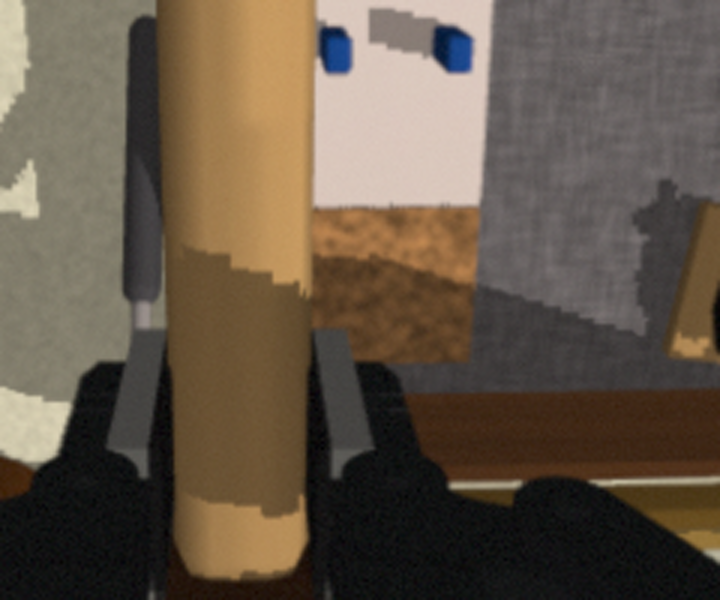

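Close view: the pad's near-left corner is at full-frame (400,209) and its back-left corner at (396.7,260). The cheeks have bounding boxes (347–357, 149–164) and (385–397, 149–164). I'll fit the cradle and the held mallet from these.

```bash
python3 - <<'E'
from h import *
c,f=saved('w4')
def box(q,y0,y1): return proj(c,pl(q,[(x,y,z) for x in(-.112,-.098) for y in(y0,y1) for z in(.02,.05)]))
def res(q):
    a=box(q,.017,.027); b=box(q,-.027,-.017); k=proj(c,pl(q,[(-.035,.04,.02),(.035,.04,.02)]))
    return np.r_[a.min(0)-[384.5,148.5],a.max(0)-[396.5,163.5],b[:,0].max()-356.5,b[:,1].min()-148.5,b[:,1].max()-163.5,(k-[[400,208.7],[396.5,260.2]]).ravel()]
r=least_squares(res,[.655,-.004,-.037],x_scale=[.001,.001,.01]); q=r.x; print('cradle',q[:2].round(4),np.degrees(q[2]).round(2),r.fun.round(1).tolist())
print('cradle in case',(R.from_euler('z',2.13,degrees=True).apply([q[0]-.6077,q[1]-.0741,0])).round(4))
# held handle: edges in the wrist image at rows; predicted for mallet aligned w/ tool
s=telemetry.observe(); T=R.from_euler('xyz',s['tcp_rot'],degrees=True)
X=lambda y:proj(c,s['eef_pos']+T.apply([[-.0433+x,y,.0086-.03] for x in(.03,.06,.075)])).round(1).tolist()
print(X(.01),X(-.01))
hsv=cv2.cvtColor(f,cv2.COLOR_BGR2HSV)
for rr in (140,180,220,260,300):
    m=np.where((hsv[rr,270:360,1]>70)&(hsv[rr,270:360,2]>60)&(hsv[rr,270:360,0]<25))[0]+270; print(rr,m.min(),m.max(),end=' ; ')
o=q[:2]-.0433*np.array([np.cos(q[2]),np.sin(q[2])]); print('TCP target',o)
go([o[0],o[1],.15],np.degrees(q[2])+180)
E
```

```text
cradle [ 0.6523 -0.0023] -1.47 [-1.6, -1.6, 1.1, 0.2, 0.3, -1.0, 0.9, -0.2, 0.9, 0.4, 0.8]
cradle in case [ 0.0474 -0.0747  0.    ]
[[345.5, 317.9], [347.3, 254.1], [348.3, 218.5]] [[298.5, 317.9], [296.9, 254.1], [296.0, 218.6]]
140 292 344 ; 180 293 344 ; 220 294 359 ; 260 296 358 ; 300 298 341 ; TCP target [ 0.60900589 -0.00119207]
go [-4.71  5.71 11.86] [-0.  -0.  -1.1]
```

>>> jog_arm(
  rows=[0.9, -1, 1, 0.5, 0, 0, 0, 0.9, -3, 3.5, 3, 0, 0, -0.7, 0.9, -4.7, 5.6, 7, 0, 0, -0.7, 0.9, -4.7, 5.7, 10.5, 0, 0, -0.7, 0.9, -4.7, 5.7, 11.9, 0, 0, -0.7, 0.9, -4.7, 5.7, 11.9, 0, 0, -0.7, 0.9, -4.7, 5.7, 11.9, 0, 0, -0.7],
)

```text
clock: 10.48
eef_pos: [0.6101, -0.0005, 0.1515]
tcp_rot: [-180.0, 0.2, 178.2]
ft_force: [0.0, 0.4, -1.8]
grip_width: 0.0186
grip_force: 59.4
```

```bash
python3 -c "
from h import *
st(); go([.609,-.0015,.031],178.2)
f=grab_frame('side'); cv2.imwrite('pics/s5.png',cv2.cvtColor(cv2.resize(f[90:270,220:460],(800,600),interpolation=cv2.INTER_CUBIC),cv2.COLOR_RGB2BGR))"
```

```text
{'clock': 10.475, 'qpos': [-11.0342, 32.3216, 76.5377, 0.0002, 70.98, -99.2678], 'eef_pos': [0.6101, -0.0005, 0.1515], 'tcp_rot': [-179.9743, 0.1586, 178.2336], 'ft_force': [0.0055, 0.4413, -1.7576], 'grip_width': 0.0186, 'grip_force': 59.3702}
go [ 0.14 -0.1  12.05] [-0.   0.2  0. ]
```

View pics/s5.png

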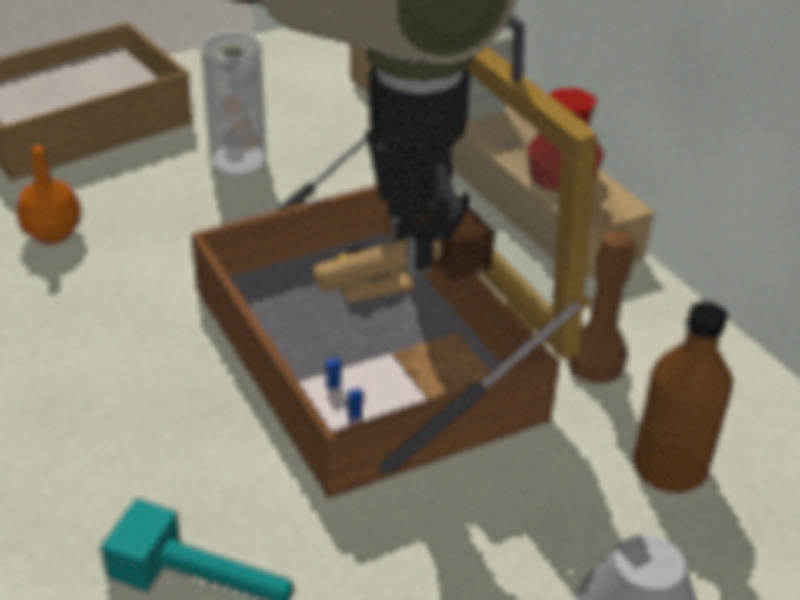

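The side view shows the mallet held level above the bay at crop (460,245), with the lid upright and the gripper clear of lid and strut. Now I lower it.

>>> jog_arm(
  rows=[0.9, 0.1, -0.1, 2, 0, 0, 0, 0.9, 0.1, -0.1, 5, 0, 0, 0, 0.9, 0.1, -0.1, 8, 0, 0, 0, 0.9, 0.1, -0.1, 10, 0, 0, 0, 0.9, 0.1, -0.1, 11, 0, 0, 0, 0.9, 0.1, -0.1, 11.6, 0, 0, 0, 0.9, 0.1, -0.1, 11.9, 0, 0, 0, 0.9, 0.1, -0.1, 12, 0, 0, 0],
)

```text
clock: 11.52
eef_pos: [0.6087, -0.0012, 0.0303]
tcp_rot: [-180.0, 0.0, 178.3]
ft_force: [-0.5, 1.1, -1.5]
grip_width: 0.0186
grip_force: 59.4
```

>>> jog_arm(
  rows=[0.9, 0, 0, 0.05, 0, 0, 0, 0.9, 0, 0, 0.1, 0, 0, 0, 0.9, 0, 0, 0.15, 0, 0, 0, 0.9, 0, 0, 0.15, 0, 0, 0],
)

```text
clock: 12.02
eef_pos: [0.6084, -0.0011, 0.0287]
tcp_rot: [-180.0, 0.0, 178.3]
ft_force: [-2.2, 0.2, 3.4]
grip_width: 0.0189
grip_force: 60.0
```

Contact is made: fz went from -1.5 to +3.4 N at TCP z 0.0287, as expected. Releasing and withdrawing straight up.

>>> jog_arm(
  rows=[0.65, 0, 0, 0, 0, 0, 0, 0.5, 0, 0, 0, 0, 0, 0, 0.5, 0, 0, -0.3, 0, 0, 0, 0.5, 0, 0, -2, 0, 0, 0, 0.5, 0, 0, -6, 0, 0, 0, 0.5, 0, 0, -12, 0, 0, 0, 0.5, 3, 0, -18, 0, 0, 0, 0.5, 8, 0, -21, 0, 0, 0],
)

```text
clock: 13.02
eef_pos: [0.5284, 0.0011, 0.2421]
tcp_rot: [-179.9, 0.3, 178.3]
ft_force: [0.1, -0.1, 1.0]
grip_width: 0.0426
grip_force: 0.0
```

```bash
python3 - <<'E'
from h import *
st()
c=calibration('wrist'); f=grab_frame('wrist'); np.save('w6.npy',np.r_[c['rvec'].ravel(),c['tvec'].ravel()])
f=cv2.cvtColor(f,cv2.COLOR_RGB2BGR); cv2.imwrite('pics/w6.png',f)
g=cv2.cvtColor(grab_frame('side'),cv2.COLOR_RGB2BGR)[90:270,220:460]
cv2.imwrite('pics/fin.png',np.hstack([cv2.resize(f[60:310,200:400+80],(392,350)),cv2.resize(g,(400,350))])); st()
q=[.6525,-.003,np.radians(-1.8)]
print(proj(c,pl(q,[(x,y,.02) for x in(-.035,.035) for y in(-.04,.04)]+[(-.02,.029,.06),(.02,.029,.06),(.02,-.029,.06),(-.02,-.029,.06),(-.13,0,.05)])).round(0).tolist())
E
```

```text
{'clock': 13.025, 'qpos': [-12.591, 17.7491, 84.4241, -0.0014, 77.529, -100.8563], 'eef_pos': [0.5284, 0.0011, 0.2421], 'tcp_rot': [-179.9425, 0.2922, 178.2658], 'ft_force': [0.0749, -0.108, 1.0201], 'grip_width': 0.0426, 'grip_force': 0.0}
{'clock': 13.125, 'qpos': [-12.5733, 17.3524, 84.6488, -0.0076, 77.5371, -100.8485], 'eef_pos': [0.5267, 0.0017, 0.2441], 'tcp_rot': [-179.9058, 0.4521, 178.2772], 'ft_force': [0.2373, 0.8592, 0.4273], 'grip_width': 0.0426, 'grip_force': 0.0}
[[287.0, 243.0], [354.0, 243.0], [288.0, 294.0], [353.0, 295.0], [347.0, 271.0], [346.0, 303.0], [295.0, 303.0], [294.0, 271.0], [321.0, 169.0]]
```

View pics/fin.png

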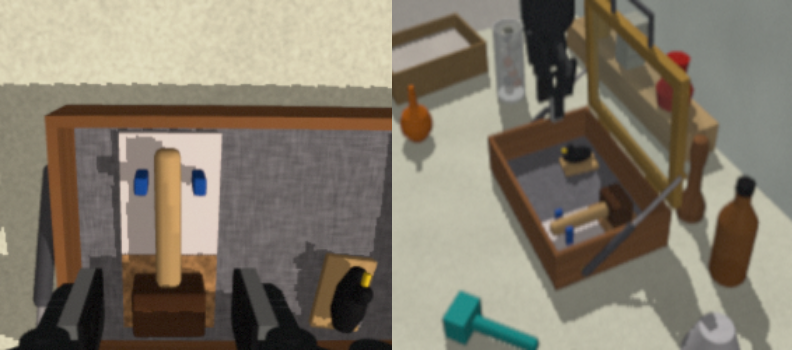

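The mallet lies in the cradle between the cheeks, handle to the front, with the lid up and the duck unmoved. In the crop the head spans columns 132–205 and the pad 121–220. I'll check the centring along x numerically.

```bash
python3 - <<'E'
from h import *
c,f=saved('w6')
hsv=cv2.cvtColor(f,cv2.COLOR_BGR2HSV)
for col in (289,291,305,335,350,352): print(col,[tuple(int(v) for v in hsv[r,col]) for r in range(236,308,2)])
def fr(p,z,L): return proj(c,pl(p,[(x,y,z) for x,y in L])).round(1).tolist()
for q in([.6525,-.003,-.03],[.6495,-.003,-.03]): print('pad rows',fr(q,.02,[(-.035,0),(.035,0)]),'head front-bottom,front-top,back-top',fr(q,.02,[(-.02,0)]),fr(q,.06,[(-.02,0),(.02,0)]))
E
```

```text
289 [(12, 32, 224), (12, 32, 224), (10, 35, 194), (14, 130, 159), (15, 145, 169), (15, 145, 149), (15, 146, 98), (15, 148, 95), (13, 146, 98), (15, 142, 115), (15, 146, 117), (14, 141, 105), (14, 140, 91), (15, 145, 86), (15, 151, 86), (15, 147, 90), (14, 143, 91), (14, 148, 107), (15, 149, 111), (14, 142, 113), (15, 143, 107), (14, 140, 100), (15, 144, 90), (15, 143, 102), (15, 147, 106), (15, 135, 85), (15, 144, 83), (14, 132, 85), (15, 129, 81), (9, 26, 68), (6, 18, 69), (0, 15, 68), (174, 19, 67), (8, 41, 69), (12, 161, 73), (13, 175, 70)]
291 [(11, 35, 218), (10, 35, 216), (9, 35, 168), (15, 130, 155), (15, 145, 160), (15, 147, 144), (15, 144, 101), (15, 148, 107), (15, 145, 109), (15, 145, 107), (15, 145, 97), (15, 140, 89), (15, 149, 89), (14, 149, 84), (14, 141, 85), (15, 151, 88), (14, 151, 98), (15, 145, 109), (15, 144, 106), (14, 142, 95), (14, 146, 91), (14, 143, 96), (14, 147, 99), (14, 143, 100), (15, 151, 103), (15, 142, 90), (15, 144, 76), (14, 147, 87), (14, 149, 89), (19, 32, 64), (0, 20, 63), (173, 15, 67), (10, 23, 67), (5, 41, 69), (13, 169, 68), (13, 157, 73)]
3
[... 1756 characters left out ...]
), (14, 145, 146), (14, 145, 137), (15, 142, 147), (15, 148, 148), (14, 144, 154), (14, 143, 164), (14, 145, 174), (15, 144, 174), (15, 142, 163), (15, 149, 120), (14, 140, 95), (14, 144, 87), (15, 139, 88), (14, 131, 101), (14, 136, 101), (14, 134, 95), (14, 129, 95), (14, 126, 93), (13, 121, 99), (13, 122, 86), (14, 119, 94), (13, 109, 82), (11, 31, 66), (0, 20, 65), (0, 15, 68), (168, 19, 67), (8, 30, 68), (13, 158, 71), (14, 163, 69)]
pad rows [[320.5, 243.3], [320.6, 294.6]] head front-bottom,front-top,back-top [[320.5, 254.8]] [[320.6, 271.3], [320.6, 302.9]]
pad rows [[320.5, 241.0], [320.5, 292.5]] head front-bottom,front-top,back-top [[320.5, 252.5]] [[320.5, 268.9], [320.5, 300.6]]
```

Measured against the pad, the head's top edges (rows 269.5 and 300.5) match a head centred to about 1 mm (268.9 and 300.6). Handing in.

```bash
python3 -c "
from station import env
print(env.finish_job())"
```

```text
the job is handed in; nothing more can be done
None
```

The job is handed in after about 13 s of robot time: the lid stands open by itself, and the mallet lies set down in the cradle with its head centred on the cork to within about 3 mm and its handle between the cheeks towards the front. The final pictures show the duck undisturbed.

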